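Square up two mould inserts on the setting plate

ROBOT

A 6-joint arm with a two-finger parallel gripper is mounted at the origin on a cart in front of the work surface, level with it; the furniture and walls round the work are solid. World frame = base frame: x ahead of the robot, y to its left, z up, the work surface at z = 0. Lengths are in m, angles in rad, forces in N, time in s.
With the tool pointing down it reaches from about 0.3 to 0.85 m from the base axis. Payload 5.4 kg.
Tool frame: the origin (TCP) lies on the centre line of the jaws, within the pads' length; the fingertips stand arm.nose_length ahead of it and the grasp point (between the pads) lies 3 mm ahead of it (arm.nose_length is the distance from the TCP to the fingertips, in m); z points along the fingers, y is the line along which they close (so a half turn about z gives the same grasp; the last joint's range is limited). The gripper opens to 85 mm and grips with 20 to 120 N. Pads are 22 mm wide; open, the fingers measure 114 mm over their backs; the gripper's body (76 mm by 85 mm) begins 54 mm behind the grasp point. The pads swing forward as they close: fully open they stand 13 mm farther back than shut.
Start: joints at [-1.429, 0.158, 1.597, -0, 1.386, -0.21], TCP at [0.198, -0.54, 0.229] pointing down, gripper open.
Joint ranges: [-2.91, 2.91], [-0.94, 2.29], [0.18, 2.7], [-1.29, 4.43], [0.17, 2.64], [-3, 3]. Speed limits (rad/s): [2.57, 2.57, 3.14, 3.14, 3.14, 3.14].

INTERFACE

Orientations are given as [roll, pitch, yaw] about the fixed x, y, z axes, in that order (R = Rz(yaw) Ry(pitch) Rx(roll)).
In Python, from workcell import arm, cams gives the robot as it stands. The module is installed in compiled form; this text tells all that it offers. Calls block until the motion is done:
- arm.movep(position, orientation): joint-space move of the TCP to a pose.
- arm.move_l(position, frame=None, v=0.15, threshold=None): straight line of the TCP; frame=None keeps the orientation; v is the mean speed in m/s. With threshold (N) it stops when the force on the tool has changed by that much, and returns True; else False.
- arm.set_joints(angles): joint-space move.
- arm.set_gripper(opening): finger opening in m; the grip force is fixed at half the most; returns when the fingers have stopped.
- arm.wait(seconds).
- arm.inverse_kinematics(position, orientation): joint angles nearest the present ones, or None.
- cams.snapshot(name): name is "side" or "top"; returns the picture (480x640x3 uint8, red, green, blue); there is no depth.
- cams.calibration(name): a dict with "vertical_fov" (degrees; the focal length in pixels is half the picture's height over the tangent of half this angle, whatever the lens; pixels are square), "cx", "cy" (the principal point, pixels), "position" and "attitude" of the camera in the world. Camera axes: x right, y down, z forward; pixel columns grow to the right and rows downward; lengths in m; the calibration is good to about 2 mm. A picture is of the moment at which its call begins. calibration takes no time and is no camera call.
A pose or a line that the arm cannot do raises arm.IKError and nothing moves.
- arm.close_job(): hands the job in; it is judged then, once.
Readings, each from a call of its own:
- arm.current_time_s(): time.
- arm.current_qpos(): joint angles.
- arm.current_dq(): joint speeds.
- arm.current_effort(): joint torques, N m.
- arm.current_tcp_pos(): TCP position.
- arm.current_eef_rot(): TCP orientation.
- arm.current_force(): force on the tool from outside, world axes, zero at the start.
- arm.current_wrist_torque(): the same for the moment, N m.
- arm.current_finger_gap(): finger opening in m.
- arm.current_grasp_force(): force on a finger pad.
Only numpy, scipy, OpenCV 4.12 (cv2) and the standard library are available. Lean on these libraries where they do the work, as an engineer would, in place of code of your own. Each camera call takes 0.05 s, during which the arm holds its last target. There are 200 camera calls.

TASK

Line up the two grey steel mould inserts on the setting plate: with the fingertips, push each one back until its long side lies flat along the long aluminium back fence, and push the row along that fence to the left until one insert's end is against the short end stop and the other insert's end is against the first. Push them only: they stay flat on the plate and are never picked up; it does not matter which insert is next to the stop. Leave the brass drift, the hex key and the green screwdriver round the plate where they lie.

Things in the scene. Friction and masses are not known exactly. Their poses are not given: they have to be found in the camera images.
- setting_plate: dark steel setting plate fixed to the table, place and yaw vary; 180 (x) x 300 (y) x 6 mm, top face 6 mm above its origin, the centre of its underside. x points away from the robot, y to the left at yaw 0. A fence stands along its far edge, an end stop at its left end; the other two sides are open. Job done: insert centres at x = +51 mm, y = +94 and +32 mm in this frame
- back_fence (a point): middle of the foot of the working face of the aluminium back fence, at x = +68, y = 0, z = 6 mm in the plate's frame. The face is upright, looks towards the robot (plate -x), runs along plate y for the whole length of the plate and rises 14 mm above the plate's top; the fence is 18 mm thick
- stop_corner (a point): inner corner of fence and end stop on the plate's top, at x = +68, y = +125, z = 6 mm in the plate's frame. The end stop is aluminium, 18 mm thick, its upright working face looks to the right (plate -y), runs from x = -32 mm to the fence and rises 14 mm above the plate's top
- insert_a: light grey steel mould insert, a block 34 (its x) x 62 (its y) mm; solid body 15 mm high, small studs and cavity walls reach 18 mm; 0.15 to 0.3 kg. Loose, lies flat on the setting plate. Origin: centre of its underside; z up. It slides freely on the plate when pushed; a push of 2 to 3 N moves it
- insert_b: light grey steel mould insert, a block 34 (its x) x 62 (its y) mm; solid body 15 mm high, small studs and cavity walls reach 20 mm; 0.15 to 0.3 kg. Loose, lies flat on the setting plate. Origin: centre of its underside; z up. It slides freely on the plate when pushed; a push of 2 to 3 N moves it
- drift: bystander: brass hexagon bar 126 (its y) x 15 x 13 mm, lying on the table behind the plate's back fence. Origin: centre of its underside
- hex_key: bystander: black hex key 93 (its y) x 33 x 6 mm, lying on the table behind the plate's back fence, to the left of the drift. Origin: centre of its underside
- green_screwdriver: bystander: screwdriver with a green handle 170 (its y) x 25 x 23 mm, lying on the table to the right of the plate, pointing away from or towards the robot. Origin: centre of its underside
There are look-alikes about, which are no part of the job. What is shaped like the insert_b but purple is not meant.

How it is judged:
By the outcome, as a careful person would: the job done as asked, in the order asked, and still so for the second after the job is handed in, with the robot touching nothing.
It also fails if it takes over 58 s, if anything falls off the work surface, if the arm or the gripper's body presses on something with over 40 N, if the wrist force passes 120 N, or if a joint passes its speed limit or range.

## Working session

There is one attempt and no reset: what is moved stays moved. The work goes in short steps, each a Python script; the robot and the scene stay as the last script left them, time stands still between calls to the robot, and variables do not carry over. Pictures are saved under pics/ and viewed, at most 10 in all, crops included, and the job is handed in when it is done.

```bash
mkdir -p pics
python3 - <<'E'
from workcell import arm, cams
import cv2
for n in ("top","side"):
    cv2.imwrite(f"pics/{n}0.png",cams.snapshot(n)[:,:,::-1]); print(cams.calibration(n))
print(arm.nose_length,arm.current_time_s(),arm.current_eef_rot(),arm.current_finger_gap())
E
```

```text
{'vertical_fov': 47.56225099775989, 'cx': 320.78053344739936, 'cy': 243.21172034939997, 'position': array([0.39260457, 0.08740909, 1.05963469]), 'attitude': array([-2.96394279,  0.0145306 , -1.58360693])}
{'vertical_fov': 46.49630712185197, 'cx': 320.65220192946947, 'cy': 236.97902862082535, 'position': array([0.54619699, 1.11273277, 0.95740649]), 'attitude': array([-2.28464808, -0.02033198, -3.07017874])}
0.022 0.1 [-3.13994487e+00 -3.72980763e-04  3.51790410e-01] 0.08533987704494563
```

View pics/top0.png

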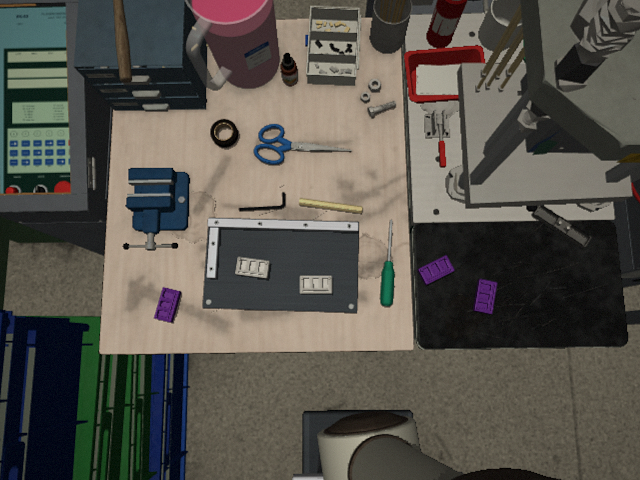

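View pics/side0.png

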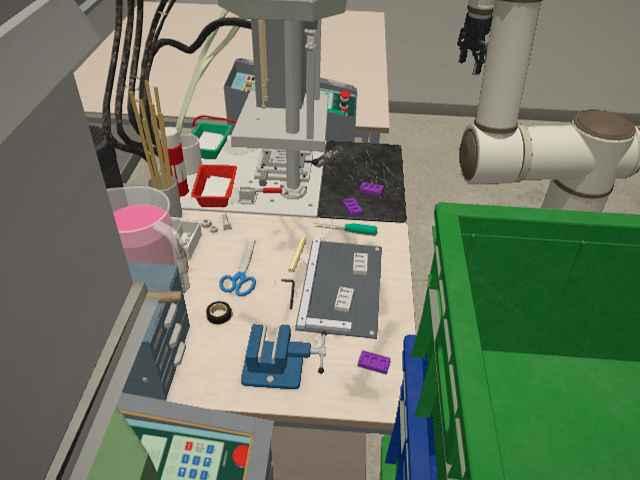

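The top view shows the plate at about (205–358, 220–312), with grey inserts at (252,268) and (317,284). The purple look-alikes at (167,305), (436,270) and (485,296) are excluded. Next is a close crop to check the choice.

Run:
```python
import cv2
i=cv2.imread("pics/top0.png")[210:320,195:370]
cv2.imwrite("pics/crop0.png",cv2.resize(i,None,fx=4.5,fy=4.5,interpolation=cv2.INTER_CUBIC))
```

```text
(no output)
```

View pics/crop0.png

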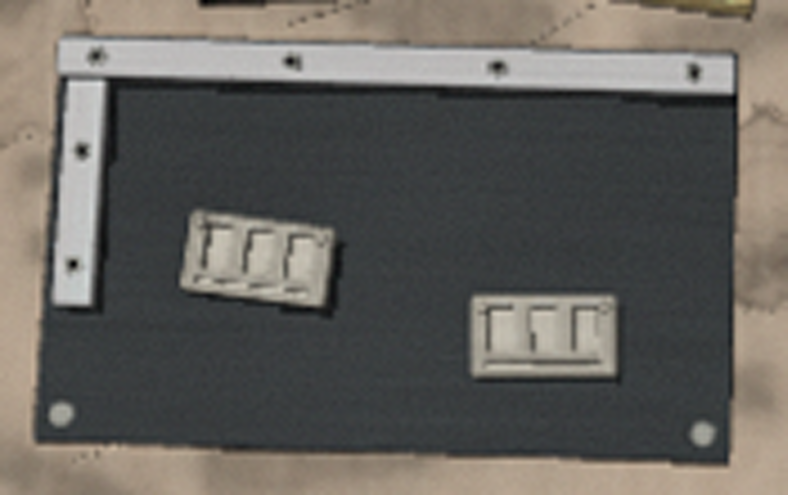

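The crop confirms two grey inserts: the left one is turned a little and the right one nearly square. I'll compute poses from the crop's corner pixels.

```bash
cat > h.py <<'E'
import numpy as np, cv2
from scipy.spatial.transform import Rotation as R
from workcell import arm, cams
def ray(name,uv,z):
    c=cams.calibration(name); f=240/np.tan(np.radians(c["vertical_fov"])/2)
    uv=np.atleast_2d(uv).astype(float)
    d=np.c_[(uv[:,0]-c["cx"])/f,(uv[:,1]-c["cy"])/f,np.ones(len(uv))]@R.from_euler("xyz",c["attitude"]).as_matrix().T
    return c["position"]+d*((z-c["position"][2])/d[:,2])[:,None]
def crop(p,o=(195,210),s=4.5): return (np.array(p,float)+.5)/s-.5+np.array(o)
def fit(local,world):   # 2D rigid fit
    l=np.array(local,float);w=world[:,:2];lc,wc=l.mean(0),w.mean(0)
    a=((l-lc)[:,0]+1j*(l-lc)[:,1]);b=((w-wc)[:,0]+1j*(w-wc)[:,1])
    yaw=np.angle(np.vdot(a,b)); M=np.array([[np.cos(yaw),-np.sin(yaw)],[np.sin(yaw),np.cos(yaw)]])
    t=wc-M@lc; return t,yaw,np.linalg.norm(w-(l@M.T+t),axis=1)
E
python3 - <<'E'
from h import *
w=np.r_[ray("top",crop([(58,38),(737,55),(735,95),(105,80),(53,305),(95,307)]),.020),ray("top",crop([(35,440),(730,463)]),.006)]
t,y,e=fit([(.086,.15),(.086,-.15),(.068,-.15),(.068,.125),(-.032,.143),(-.032,.125),(-.09,.15),(-.09,-.15)],w)
print("plate",t,np.degrees(y),e)
M=np.array([[np.cos(y),-np.sin(y)],[np.sin(y),np.cos(y)]])
for c in ([(192,210),(335,230),(325,308),(181,292)],[(472,294),(617,294),(617,379),(471,379)]):
    p,a,e=fit([(.017,.031),(.017,-.031),(-.017,-.031),(-.017,.031)],ray("top",crop(c),.022))
    print(p,np.degrees(a-y),e,"in plate",(p-t)@M)
t=np.round(t,4)
open("h.py","a").write(f"""
T=np.array({t.tolist()}); YAW={y:.4f}
MP=np.array([[np.cos(YAW),-np.sin(YAW)],[np.sin(YAW),np.cos(YAW)]])
RPY=[np.pi,0,YAW]
def P(x,y,z):  # plate coords, z = height of fingertips over plate top -> TCP in world
    return np.r_[T+MP@[x,y],.006+z+arm.nose_length]
""")
E
```

```text
plate [0.54162322 0.17793926] -2.4031755736379274 [0.00260889 0.00181474 0.0022941  0.00114769 0.00117648 0.00114496
 0.00192606 0.00102387]
[0.53393757 0.23307173] -5.35435721412756 [0.00101106 0.00030037 0.00029106 0.0006902 ] in plate [-0.00999065  0.05476171]
[0.49940404 0.1111163 ] 1.5463998293677772 [0.00108328 0.00109951 0.00106466 0.00111361] in plate [-0.0393801  -0.06853449]
```

Run:
```python
from h import *
arm.movep([.32,-.2,.2],RPY)
arm.movep(P(-.062,.055,.10),RPY)
arm.set_gripper(.022)
arm.move_l(P(-.062,.055,.005),threshold=15)
print(arm.current_force(),arm.current_tcp_pos(),arm.current_finger_gap(),arm.current_time_s())
print(arm.move_l(P(-.035,.055,.005),v=.08,threshold=10),arm.current_force())
print(arm.move_l(P(.028,.055,.005),v=.05,threshold=10),arm.current_force(),(arm.current_tcp_pos()[:2]-T)@MP,arm.current_time_s())
cv2.imwrite("pics/t1.png",cv2.resize(cams.snapshot("top")[180:330,180:400,::-1],None,fx=3.5,fy=3.5,interpolation=cv2.INTER_CUBIC))
```

```text
[ 0.14625544  0.42249655 -0.42500133] [0.48275565 0.23564246 0.03384682] 0.021738455136447277 4.5833
False [-0.24808614  0.05630545  0.0240028 ]
False [-0.5118072   0.05975493 -0.20225841] [0.02766753 0.05502193] 6.4833
```

View pics/t1.png

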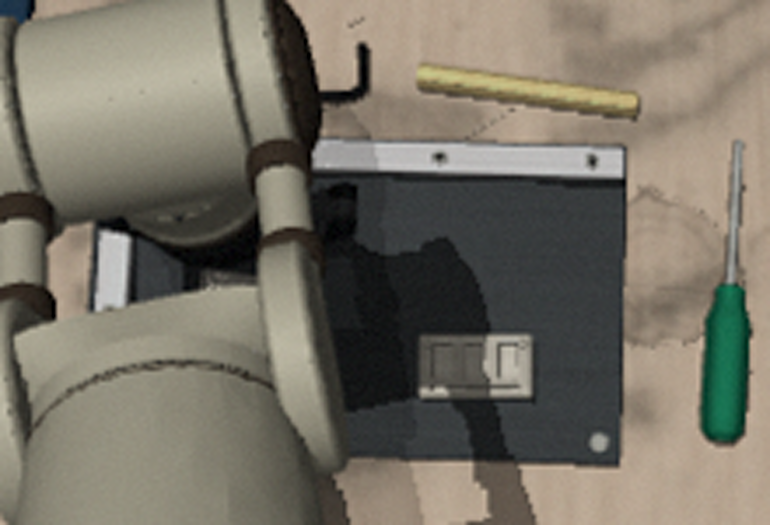

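The arm covers most of the left insert, but a bit of it shows at (225,275), ahead of the fingers. It isn't at the fence yet, so I'll keep pushing to contact.

Run:
```python
from h import *
for x in (.034,.040,.046):
    r=arm.move_l(P(x,.055,.005),v=.03,threshold=8)
    print(r,arm.current_force(),(arm.current_tcp_pos()[:2]-T)@MP,arm.current_tcp_pos()[2],arm.current_time_s())
    if r: break
cv2.imwrite("pics/s1.png",cv2.resize(cams.snapshot("side")[220:350,270:430,::-1],None,fx=4.5,fy=4.5,interpolation=cv2.INTER_CUBIC))
```

```text
False [-0.64467539 -0.03364245 -0.08017604] [0.0342992  0.05497334] 0.033090733030081754 6.8833
False [ 0.79441604  0.06441465 -0.47248564] [0.04025176 0.05494886] 0.03303327380031453 7.2333
False [ 0.34634654 -0.31928765  0.1970413 ] [0.04623854 0.05496103] 0.033040630822600364 7.5833
```

View pics/s1.png

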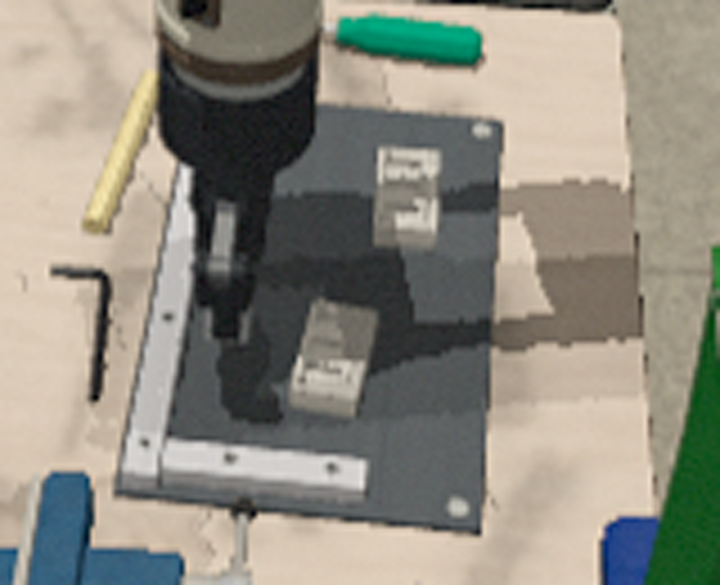

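The fingers passed over the insert: they now stand between it and the fence, and the insert is unmoved at crop (335,355). I'll check the real fingertip height from this picture, where the tips are at crop (232,335).

Run:
```python
from h import *
print(arm.current_tcp_pos(), arm.current_finger_gap(), arm.current_eef_rot())
for z in (.006,.011,.02,.03,.04,.05): print(z,ray("side",crop((232,335),(270,220)),z))
```

```text
[0.58993524 0.23090737 0.03299549] 0.021930679480496953 [-3.14156505e+00 -1.90021883e-06 -4.19694729e-02]
0.006 [[0.58961623 0.21785122 0.006     ]]
0.011 [[0.58938804 0.22255416 0.011     ]]
0.02 [[0.58897731 0.23101945 0.02      ]]
0.03 [[0.58852094 0.24042533 0.03      ]]
0.04 [[0.58806457 0.24983121 0.04      ]]
0.05 [[0.58760821 0.25923709 0.05      ]]
```

Tips at this opening look about 2 cm higher than nose_length implies. I'll measure that by touching the plate gently in front of the insert, then push with the corrected height.

Run:
```python
from h import *
arm.move_l(P(.046,.055,.05),v=.2)
arm.move_l(P(-.062,.055,.05),v=.3)
arm.move_l(P(-.062,.055,.008),v=.1)
r=arm.move_l(P(-.062,.055,-.025),v=.02,threshold=4)
z=arm.current_tcp_pos()[2]; print(r,z,arm.current_force(),arm.current_time_s())
if r:
    o=z-.006-arm.nose_length; print("offset",o)
    arm.move_l(P(-.062,.055,o+.004),v=.03)
    for x in (-.03,.0,.018,.034):
        r=arm.move_l(P(x,.055,o+.004),v=.05,threshold=9)
        print(r,arm.current_force(),(arm.current_tcp_pos()[:2]-T)@MP,arm.current_time_s())
        if r: break
    cv2.imwrite("pics/s2.png",cv2.resize(cams.snapshot("side")[220:350,270:430,::-1],None,fx=4.5,fy=4.5,interpolation=cv2.INTER_CUBIC))
```

```text
True 0.003674461662896044 [-0.42804665 -0.47506618  3.64058789] 10.6
offset -0.024325538337103957
False [ 0.78681013 -0.51866025  0.27364263] [-0.02981967  0.05502457] 11.7083
False [-0.24771957  0.3695406   0.23955224] [0.00040982 0.05501319] 12.4583
False [-0.3726113   0.47287266  0.39622357] [0.01867332 0.05496136] 12.9667
True [-0.03920181 -0.30688898 -0.74728192] [0.02511562 0.05497543] 13.2417
```

```bash
ls pics
```

```text
crop0.png
s1.png
s2.png
side0.png
t1.png
top0.png
```

View pics/s2.png

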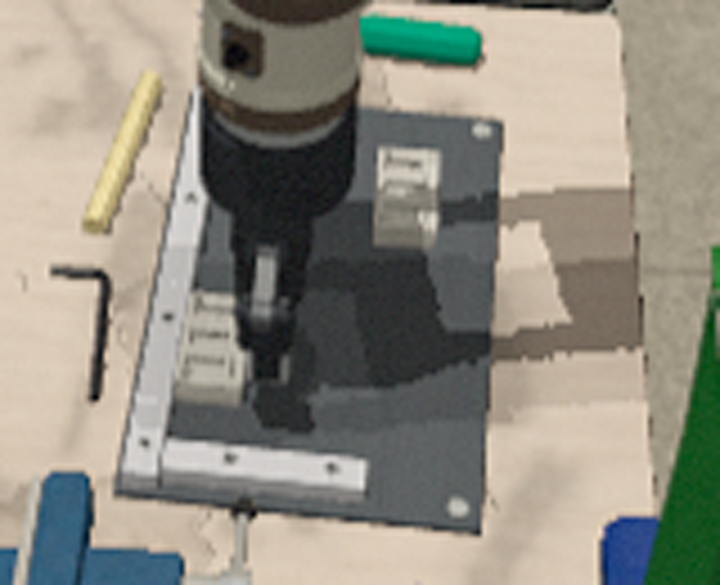

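The left insert now lies flat on the fence at crop (212,350), with the brass drift and hex key untouched. Next is the right insert, then the push to the left.

```bash
cat >> h.py <<'E'
Z=-.0243+.004
def push(pts,v,th):
    for x,y in pts:
        r=arm.move_l(P(x,y,Z),v=v,threshold=th)
        print(r,np.round(arm.current_force(),1),np.round((arm.current_tcp_pos()[:2]-T)@MP,4),arm.current_time_s())
        if r: return True
    return False
def hop(x,y,h=.035):
    a=(arm.current_tcp_pos()[:2]-T)@MP
    arm.move_l(P(a[0],a[1],Z+h),v=.2); arm.move_l(P(x,y,Z+h),v=.3); arm.move_l(P(x,y,Z),v=.12)
E
python3 - <<'E'
from h import *
push([(0,.055)],.15,50)
hop(-.088,-.0685)
push([(-.02,-.0685),(.015,-.0685),(.034,-.0685)],.06,9)
push([(0,-.0685)],.15,50)
hop(.051,-.140)
push([(.051,-.08),(.051,-.04),(.051,-.015)],.06,9)
c=arm.current_time_s()
cv2.imwrite("pics/s3.png",cv2.resize(cams.snapshot("side")[220:350,270:430,::-1],None,fx=4.5,fy=4.5,interpolation=cv2.INTER_CUBIC))
E
```

```text
False [ 0.3 -0.9 -0.1] [-0.0001  0.055 ] 13.6
False [-0.2 -0.5 -0.3] [-0.02   -0.0684] 16.3083
False [0.1 0.3 0.1] [ 0.015  -0.0685] 17.0417
True [-0.5  0.6 -0.4] [ 0.0246 -0.0683] 17.325
False [0.1 0.1 0.5] [-0.0002 -0.0684] 17.6333
False [0.1 0.  0.6] [ 0.0507 -0.08  ] 19.9917
False [-0.4  0.   0. ] [ 0.051  -0.0396] 20.8083
True [-0.7 -4.9  3.5] [ 0.0512 -0.0225] 21.1833
```

View pics/s3.png

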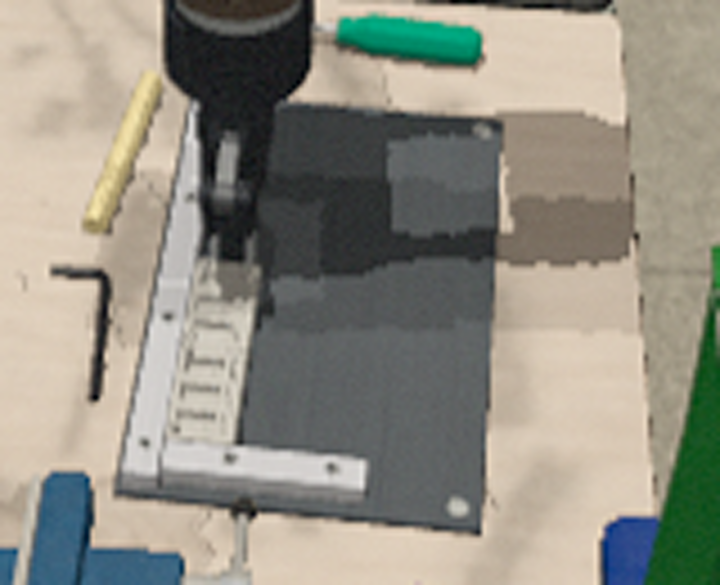

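The row is against both the fence and the stop. I'll seat it once more, back and then left, withdraw and check from above.

Run:
```python
from h import *
push([(.051,-.045)],.15,50)
for y in (.032,.090):
    hop(.005,y); push([(.018,y),(.032,y)],.04,9); push([(0,y)],.15,50)
hop(.051,-.045)
push([(.051,-.03),(.051,-.012)],.04,9)
push([(.051,-.045)],.15,50)
a=(arm.current_tcp_pos()[:2]-T)@MP
arm.move_l(P(a[0],a[1],.08),v=.25)
arm.movep([.32,-.2,.2],RPY); print(arm.current_time_s())
cv2.imwrite("pics/t4.png",cv2.resize(cams.snapshot("top")[180:320,195:405,::-1],None,fx=3.8,fy=3.8,interpolation=cv2.INTER_CUBIC))
```

```text
False [-0.6  0.7  0.6] [ 0.051  -0.0447] 21.5333
False [-0.3 -1.   0.5] [0.0183 0.032 ] 23.225
True [-0.4  0.4 -0.7] [0.0249 0.0319] 23.5333
False [-0.5  0.4  0.3] [-0.0002  0.0321] 23.8417
False [-0.4  0.1  0.4] [0.0183 0.09  ] 25.425
True [0.  0.6 0.5] [0.025  0.0899] 25.7333
False [ 0.5 -0.   1.2] [-0.0002  0.09  ] 26.0417
False [ 0.3  0.3 -0.5] [ 0.051  -0.0298] 27.9667
True [ 1.  -5.4  3.3] [ 0.051  -0.0228] 28.3
False [ 0.  -0.5  0.2] [ 0.0511 -0.0452] 28.6
30.7583
```

View pics/t4.png

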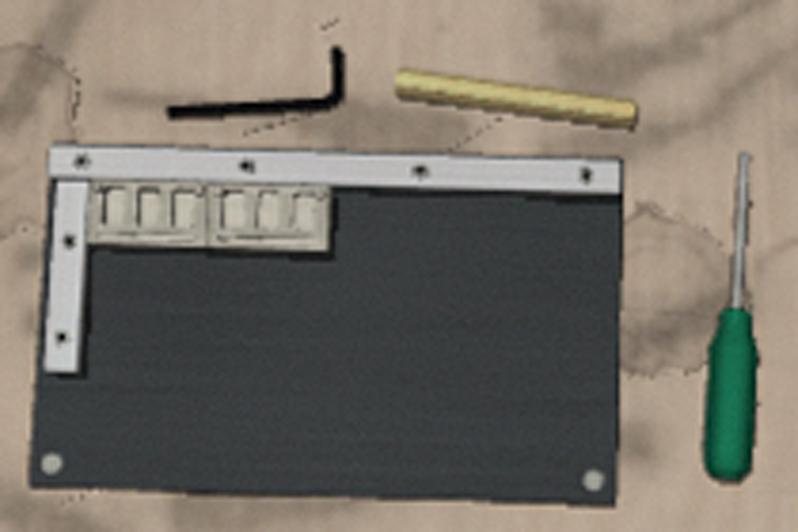

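Both inserts are flush: the row runs from the stop at (90,215) to (330,218), along the fence, with no gaps. The drift, hex key and screwdriver have not moved.

```bash
python3 -c "
from workcell import arm
print(arm.close_job())"
```

```text
the job is handed in; nothing more can be done
None
```

The job is handed in at about 31 s: both grey inserts lie flat along the back fence, end to end against the end stop, and the drift, hex key and screwdriver were left where they lay.

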